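# Seat the filter drawer and hold the recessed reset button

## Robot

A 6-joint arm with a two-finger parallel gripper is mounted at the origin on the work surface. World frame = base frame: x ahead of the robot, y to its left, z up, the work surface at z = 0. Lengths are in m, angles in rad, forces in N, time in s.
With the tool pointing down it reaches from about 0.375 to 0.9 m from the base axis. Payload 3.1 kg.
Tool frame: the origin (TCP) lies midway between the tips of the shut fingers; the grasp point (between the pads) lies 19 mm behind it; z points along the fingers, y is the direction in which the jaws open and shut (so a half turn about z gives the same grasp; the last joint's range is limited). The gripper opens to 85 mm and grips with 20 to 120 N. Pads are 22 mm wide; open, the fingers measure 114 mm over their backs; the gripper's body (76 mm by 85 mm) begins 54 mm behind the grasp point. The pads swing forward as they close: fully open they stand 13 mm farther back than shut.
Start: joints at [-1.375, 0.527, 1.433, -0, 1.181, -0.178], TCP at [0.228, -0.582, 0.231] pointing down, gripper open.
Joint ranges: [-3.08, 3.08], [-0.75, 2.2], [0.22, 2.44], [-1.43, 4.57], [0, 2.65], [-2.85, 2.85]. Speed limits (rad/s): [2.79, 2.79, 3.14, 3.14, 3.14, 3.14].

## Interface

Orientations are given as [roll, pitch, yaw] about the fixed x, y, z axes, in that order (R = Rz(yaw) Ry(pitch) Rx(roll)).
In Python, from workcell import arm gives the robot as it stands. Calls block until the motion is done:
- arm.move_ptp(position, orientation): joint-space move of the TCP to a pose.
- arm.movel(position, orientation=None, feed=0.15): straight line of the TCP; orientation=None keeps the orientation; feed is the mean speed in m/s.
- arm.set_joints(angles): joint-space move.
- arm.open() and arm.grab(grasp_force=None): open the fingers fully, or close them until they stop; grasp_force is the grip in N (None keeps the last).
- arm.hold(seconds).
- arm.ik(position, orientation): joint angles nearest the present ones, or None.
- arm.state(): the state.
- arm.get_image(name): name is "scene" or "top"; returns a dict with "pixels" (420x560x3 uint8, red, green, blue), "intrinsics" (3x3 intrinsics, pixels), "dist_coeffs" ([k1, k2, p1, p2, k3] as OpenCV has them; the pictures are not rectified), "world_to_cam" (4x4, takes a point from world to camera coordinates). Camera axes: x right, y down, z forward; pixel columns grow to the right and rows downward; lengths in m; the calibration is good to about 2 mm. A picture is of the moment at which its call begins. There is no depth.
A pose or a line that the arm cannot do raises arm.PlanningError and nothing moves.
- arm.hand_in(): hands the job in, once; it reports no verdict.
The state is a dict: "t": time; "joints": joint angles; "qd": joint speeds; "joint_torque": joint torques, N m; "position": TCP position; "tcp_rot": TCP orientation; "ft_force": force on the tool from outside, world axes, zero at the start; "wrist_torque": the same for the moment, N m; "finger_gap": finger opening in m.
Only numpy, scipy, OpenCV 4.12 (cv2) and the standard library are available. Lean on these libraries where they do the work, as an engineer would, in place of code of your own. Each camera call takes 0.05 s, during which the arm holds its last target.

## Task

The filter in the desktop air filter unit has just been changed. First push its open filter drawer fully home until it snaps in; then take the long thin reset pin out of the tool stand, reach its steel tip down through the round hole in the unit's top, and press the recessed reset button fully down without ramming it. Finish while still gripping the pin and holding the button down; leave the other tool and the loose things on the desk where they are.

Things in the scene. Friction and masses are not known exactly. Their poses are not given: they have to be found in the camera images.
- unit: White desktop air filter unit, fixed to the desk, 180 deep (x) x 180 wide (y) x 90 high, origin at the centre of its underside, +z up. Its front (drawer side) faces its own -x and lies 90 from the origin. Its top is flat, with black vent slots on the rear half and the button's hole on the front half. It stands either left or right of the robot's midline, the tool stand on the other side, and is turned up to 0.3 rad.
- aperture (a point): Centre of the mouth of the round hole (16 diameter, straight, vertical) in the unit's top, at the level of the top (90 above the desk), 30 ahead (-x) of and 40 to the +y side of the unit's centre; a small square metal plate, 36 wide, surrounds it, flush with the top. Axes as unit.
- button_top (a point): Centre of the top of the reset button, a black round cap 14 in diameter at the bottom of the hole, 25 below the hole's mouth when not pressed. Moves down as it is pressed.
- reset_button (a joint): How far the reset button is pressed, m: 0 released, 0.006 fully down at a hard stop. Springs back; needs about 2 N to start moving and 5 N to be fully down.
- filter_drawer (a joint): How far the filter drawer is open, m: 0 fully home, at most 0.09. Slides along the unit's x axis (closing = towards the unit's +x). Light sliding friction of 1 to 2 N; from about 13 to 7 mm open a sprung detent must be ridden over (a push of about 7 N in all, at about 10 mm open), after which the drawer snaps home to 0, a hard stop.
- drawer_front (a point): Point on the outer face of the drawer's flat white front panel (176 wide, from 6 to 86 above the desk, 10 thick), midway across, 60 above the desk. Axes as unit: push towards +x. With the drawer home this face is 10 ahead of the unit's front.
- stand: Grey tool stand, a block 50 (x) x 130 (y) x 60 high, fixed to the desk, origin at the centre of its underside. Two upright sockets 11 in diameter and 56 deep, 36 either side of its centre along its y, hold the two tools upright; which tool is in which socket varies.
- reset_pin: The reset pin, a loose stylus of 28 to 56 g, 108 long, standing upright in the stand, tip down. Origin at the tip of the pin, z up along the pin to the handle. Steel shaft 6 in diameter from the tip to 52, then a round black handle 18 in diameter from 52 to 108; the handle's lower shoulder rests on the top of the stand, so the tip starts 8 above the desk.
- pin_grip (a point): Point on the reset pin's axis in its handle, 80 from the tip, 28 below the handle's top: a good height to grip.
- pin_tip (a point): The tip of the reset pin's steel shaft.
- deburrer: The other tool, to be left in the stand: a stubby one with a squat black square handle 26 x 26 x 36 high and a shaft 9 in diameter and 20 long in the socket. Origin at the tip of its shaft, 40 above the desk. Its handle is wider and ends 20 lower than the pin's (96 above the desk against 116).
- figurine: Small white printed figurine, 92 high, 40 across its foot, loose; origin under its foot. Leave alone.
- glue_stick: Upright glue stick, 27 in diameter and 92 high, loose; origin under it. Leave alone.
- scraper_box: Flat orange box, 45 x 85 x 22 high, loose; origin under it. Leave alone.

How it is judged:
On the way, in this order (a step that is already met when the one before it is completed fails the run):
1. the filter drawer is pushed home past its detent (value of joint filter_drawer below 0.003 m), for 0.2 s.
2. the reset pin is gripped and its tip is lifted clear of the stand (contact force between the fingers and reset_pin above 2 N and height (world z) of pin_tip above 0.065 m), for 0.2 s.
At the end, for the whole second after the job is handed in: Through the last second: drawer home (3 mm); fingers grip the reset pin (over 2 N), within 0.35 rad of upright, at rest; its tip in the hole within 9 mm of its axis and 25 mm or more deep, pressing the button with over 2 N and holding it at least 4.5 mm of its 6 mm down (value of joint filter_drawer below 0.003 m and value of joint reset_button above 0.0045 m and contact force between reset_pin and reset_button above 2 N and contact force between the fingers and reset_pin above 2 N and horizontal distance between pin_tip and aperture below 0.009 m and z of pin_tip in the frame of aperture below -0.025 m and angle between reset_pin's own z axis and vertical below 0.35 rad and linear speed of reset_pin below 0.02 m/s); the arm keeps its last pose, push and grip.
It fails at once if the button or unit is rammed with the pin (over 40 N) (contact force between reset_pin and unit above 40 N).
It fails at once if the other tool is moved or taken out of the stand (over 20 mm) (distance of deburrer from where it was at the start of the episode above 0.02 m).
It fails at once if the figurine is disturbed (over 30 mm) (distance of figurine from where it was at the start of the episode above 0.03 m).
It fails at once if the glue stick is disturbed (over 30 mm) (distance of glue_stick from where it was at the start of the episode above 0.03 m).
It fails at once if the scraper box is disturbed (over 30 mm) (distance of scraper_box from where it was at the start of the episode above 0.03 m).
It also fails if it takes over 61 s, if anything falls off the work surface, if the arm or the gripper's body presses on something with over 40 N, if the wrist force passes 120 N, or if a joint passes its speed limit or range.

## Working session

There is one attempt and no reset: what is moved stays moved. The work goes in short steps, each a Python script; the robot and the scene stay as the last script left them, time stands still between calls to the robot, and variables do not carry over. Pictures are saved under pics/ and viewed, and the job is handed in when it is done.

```bash
mkdir -p pics; ls; python3 - <<'E'
from workcell import arm
import cv2
for n in("scene","top"):
    d=arm.get_image(n); cv2.imwrite(f"pics/{n}0.png",d["pixels"][:,:,::-1])
    print(n,d["intrinsics"],d["dist_coeffs"],d["world_to_cam"])
print(arm.state())
E
```

```text
pics
scene [[513.1577211    0.         278.86245412]
 [  0.         513.1577211  209.32449049]
 [  0.           0.           1.        ]] [-0.10838382  0.          0.          0.          0.        ] [[ 0.11676233  0.99313244  0.00738328 -0.03884236]
 [ 0.77702077 -0.08671903 -0.62347296 -0.38275487]
 [-0.61855095  0.07853511 -0.78181005  1.72316906]
 [ 0.          0.          0.          1.        ]]
top [[432.81462449   0.         281.93821673]
 [  0.         432.81462449 212.05800789]
 [  0.           0.           1.        ]] [0.02630203 0.         0.         0.         0.        ] [[ 0.00329727 -0.99995213  0.00921257 -0.01322706]
 [-0.99560902 -0.00414453 -0.09351741  0.54551558]
 [ 0.09355112 -0.00886377 -0.99557502  1.13125828]
 [ 0.          0.          0.          1.        ]]
{'t': 0.1, 'joints': array([-1.37550094e+00,  5.28403423e-01,  1.43375590e+00, -5.51361993e-06,
        1.18141188e+00, -1.78507656e-01]), 'qd': array([ 1.50908877e-03, -2.32734123e-03, -2.29134332e-03,  5.78482581e-04,
       -1.21665007e-04, -5.43023430e-05]), 'joint_torque': array([ 8.65905167e-05, -4.43304992e+01, -1.78585875e+01, -3.28732513e-04,
        3.86620959e-03,  1.04823124e-05]), 'position': array([ 0.22811984, -0.58119669,  0.23041872]), 'tcp_rot': array([-3.13964464e+00, -3.46297208e-04,  3.73804802e-01]), 'ft_force': array([-0.27431951, -0.67322307, -0.43166349]), 'wrist_torque': array([-0.00075401,  0.01919566, -0.02582156]), 'finger_gap': 0.08547396399832358}
```

View pics/scene0.png

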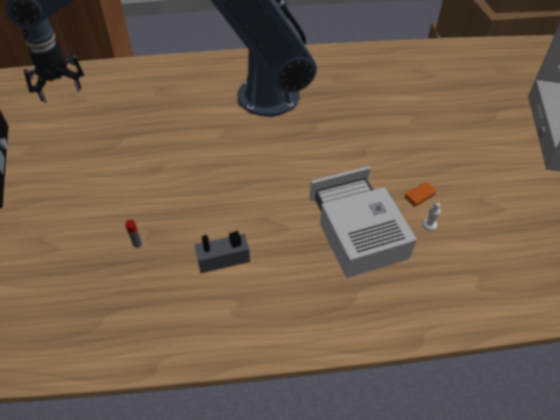

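View pics/top0.png

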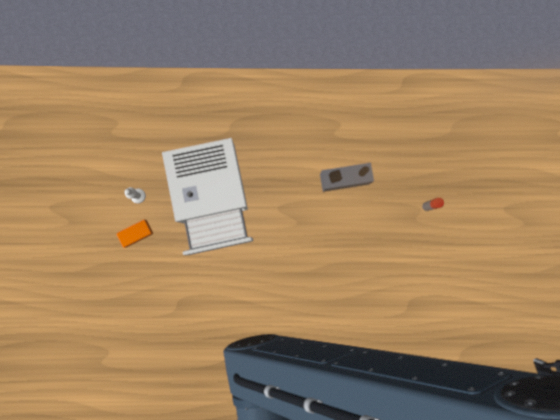

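The scene view shows the unit near (365,225) with its drawer open, the stand at (222,252), and the pin as the taller tool on the left at (206,243). In the top view the unit is at (205,180), the hole at (190,194), the pin at (364,171) and the deburrer at (335,177). I'll zoom in next.

```bash
python3 - <<'E'
import cv2
t=cv2.imread("pics/top0.png"); s=cv2.imread("pics/scene0.png")
cv2.imwrite("pics/t_unit.png",cv2.resize(t[130:260,150:260],None,fx=4.5,fy=4.5,interpolation=cv2.INTER_CUBIC))
cv2.imwrite("pics/t_stand.png",cv2.resize(t[155:200,310:385],None,fx=8,fy=8,interpolation=cv2.INTER_CUBIC))
cv2.imwrite("pics/s_stand.png",cv2.resize(s[225:275,190:255],None,fx=8,fy=8,interpolation=cv2.INTER_CUBIC))
cv2.imwrite("pics/s_unit.png",cv2.resize(s[160:280,305:420],None,fx=5,fy=5,interpolation=cv2.INTER_CUBIC))
E
```

```text
(no output)
```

View pics/t_unit.png

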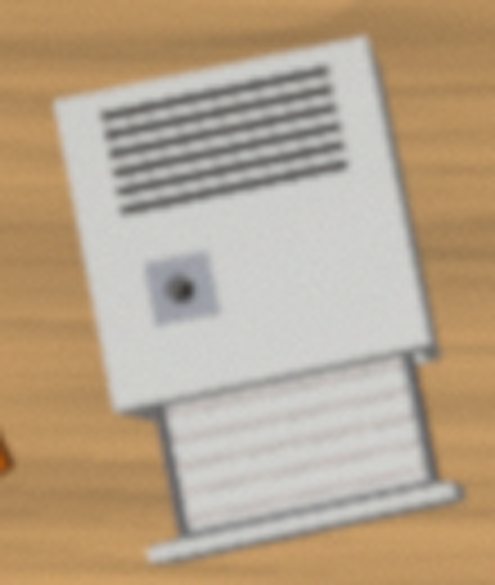

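View pics/t_stand.png

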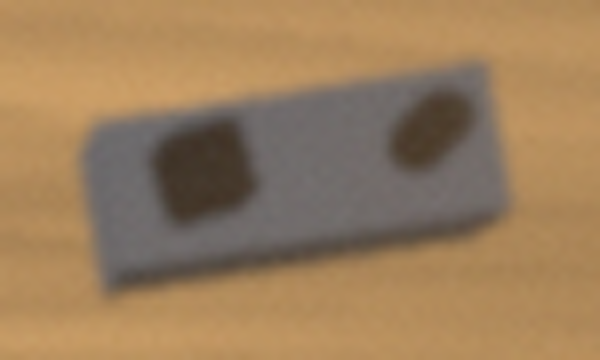

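View pics/s_stand.png

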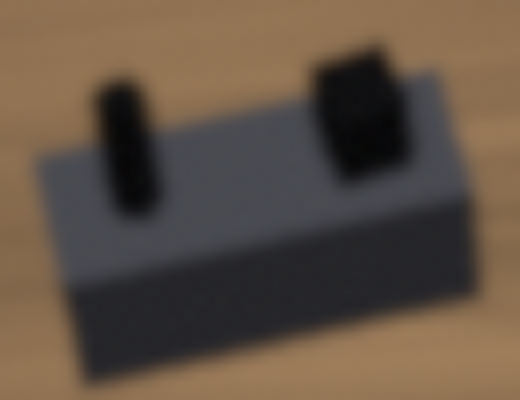

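View pics/s_unit.png

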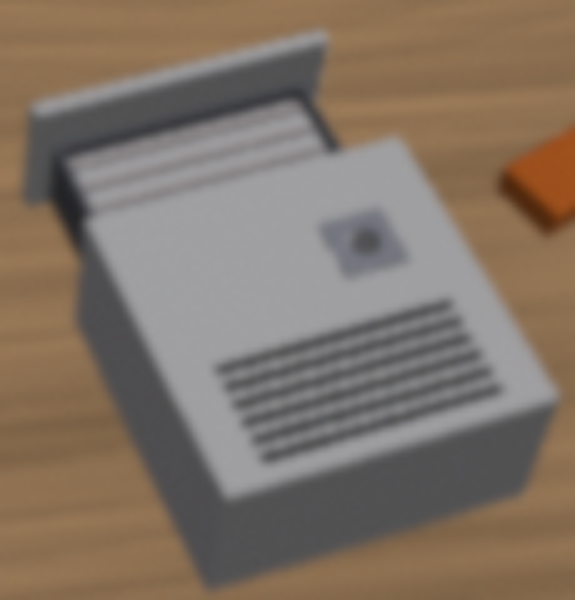

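```bash
cat > fit.py <<'E'
import numpy as np, cv2
from scipy.optimize import least_squares
C={"scene":(np.array([[513.1577211,0,278.86245412],[0,513.1577211,209.32449049],[0,0,1]]),np.array([-0.10838382,0,0,0,0]),
np.array([[ 0.11676233,0.99313244,0.00738328,-0.03884236],[0.77702077,-0.08671903,-0.62347296,-0.38275487],[-0.61855095,0.07853511,-0.78181005,1.72316906]])),
"top":(np.array([[432.81462449,0,281.93821673],[0,432.81462449,212.05800789],[0,0,1]]),np.array([0.02630203,0,0,0,0]),
np.array([[ 0.00329727,-0.99995213,0.00921257,-0.01322706],[-0.99560902,-0.00414453,-0.09351741,0.54551558],[0.09355112,-0.00886377,-0.99557502,1.13125828]]))}
def proj(n,P):
    K,d,T=C[n]; r=cv2.Rodrigues(T[:,:3])[0]
    return cv2.projectPoints(np.array(P,float).reshape(-1,1,3),r,T[:,3],K,d)[0].reshape(-1,2)
def unproj(n,uv,z):
    K,d,T=C[n]; q=cv2.undistortPoints(np.array(uv,float).reshape(-1,1,2),K,d).reshape(-1,2)
    R=T[:,:3]; c=-R.T@T[:,3]; D=np.c_[q,np.ones(len(q))]@R
    return c+D*((z-c[2])/D[:,2])[:,None]
def crop(a,x0,y0,f): return np.array([x0,y0])+(np.array(a,float)+.5)/f-.5
E
cat > run1.py <<'E'
from fit import *
def W(p,L): 
    L=np.array(L,float); c,s=np.cos(p[2]),np.sin(p[2])
    return np.c_[p[0]+c*L[:,0]-s*L[:,1],p[1]+s*L[:,0]+c*L[:,1],L[:,2]]
U=[[.09,.09,.09],[.09,-.09,.09],[-.09,-.09,.09],[-.09,.09,.09],[-.03,.04,.09]]
ut=crop([(54,100),(368,37),(435,346),(115,410),(182,289)],150,130,4.5)
us=crop([(557,398),(226,498),(90,222),(400,138),(364,243)],305,160,5)
S=[[.025,.065,.06],[.025,-.065,.06],[-.025,-.065,.06],[-.025,.065,.06]]
st=crop([(92,125),(488,62),(505,208),(108,275)],310,155,8)
ss=crop([(470,195),(72,287),(38,158),(438,72)],190,225,8)
for nm,L,t,s,x0 in(("unit",U,ut,us,[.7,.2,.2]),("stand",S,st,ss,[.7,-.15,.2])):
    for ks in (("top","scene"),("top",),("scene",)):
        f=lambda p:np.concatenate([(proj(k,W(p,L))-{"top":t,"scene":s}[k]).ravel() for k in ks])
        r=least_squares(f,x0); print(nm,ks,r.x.round(4),"rms",np.sqrt(np.mean(r.fun**2)).round(2))
        if len(ks)==2: p=r.x; print(r.fun.reshape(-1,2).round(1).tolist())
    if nm=="unit":
        print("aperture",W(p,[[-.03,.04,.09]]))
        for n,uv in(("top",crop([(148,560),(463,495)],150,130,4.5)),("scene",crop([(325,33),(35,104)],305,160,5))):
            w=unproj(n,uv,.086)-[p[0],p[1],0]; c,s_=np.cos(p[2]),np.sin(p[2])
            print("drawer local",n,w[:,:2]@np.array([[c,-s_],[s_,c]]))
        print("drawer", "centre face at 10 home", W(p,[[-.1,0,.06]]))
    else:
        print("sockets +y,-y",W(p,[[0,.036,.06],[0,-.036,.06]]))
print("pin top", unproj("top",crop([(447,116)],310,155,8),.116),unproj("scene",crop([(120,88)],190,225,8),.116))
print("deb top", unproj("top",crop([(202,172)],310,155,8),.096))
print("figurine/box/glue",unproj("top",[(138,197),(134,233),(425,206)],0.0))
E
python3 run1.py
```

```text
unit ('top', 'scene') [0.6235 0.1894 0.2119] rms 0.55
[[-0.1, -0.2], [-0.4, -0.2], [-1.2, -0.5], [-0.5, 0.0], [-0.2, -0.4], [0.3, 0.1], [-0.5, 0.1], [-1.5, -0.6], [-0.5, -0.5], [-0.5, -0.1]]
unit ('top',) [0.6228 0.1882 0.2131] rms 0.29
unit ('scene',) [0.624  0.1907 0.2098] rms 0.46
aperture [[0.58572014 0.22223549 0.09      ]]
drawer local top [[-0.17569909  0.08711881]
 [-0.17661721 -0.09116488]]
drawer local scene [[-0.17334577  0.08747202]
 [-0.17482173 -0.08320344]]
drawer centre face at 10 home [[0.52569623 0.1684105  0.06      ]]
stand ('top', 'scene') [ 0.6393 -0.1798  0.1593] rms 0.6
[[-0.5, -0.3], [-1.1, 0.0], [0.1, 0.4], [0.6, -0.4], [0.9, -0.1], [-1.3, 0.2], [-0.7, -0.0], [0.2, -0.5]]
stand ('top',) [ 0.6391 -0.1804  0.1594] rms 0.51
stand ('scene',) [ 0.6395 -0.1793  0.1595] rms 0.64
sockets +y,-y [[ 0.63357167 -0.14425347  0.06      ]
 [ 0.64499515 -0.21534148  0.06      ]]
pin top [[ 0.64536715 -0.2177685   0.116     ]] [[ 0.64202234 -0.21532948  0.116     ]]
deb top [[ 0.63100284 -0.14408264  0.096     ]]
figurine/box/glue [[ 0.58754898  0.38095329  0.        ]
 [ 0.48944618  0.38830366  0.        ]
 [ 0.56624964 -0.40287282  0.        ]]
```

```bash
cat > h.py <<'E'
import numpy as np
from workcell import arm
ux,uy,ua=.6235,.1894,.212
def uw(lx,ly,z): c,s=np.cos(ua),np.sin(ua); return [ux+c*lx-s*ly,uy+s*lx+c*ly,z]
def st(m=""):
    s=arm.state(); print(m,"t",round(s["t"],2),"p",s["position"].round(4),"r",s["tcp_rot"].round(3),"F",s["ft_force"].round(1),"gap",round(s["finger_gap"],4)); return s
E
python3 - <<'E'
from h import *
D=[np.pi,0,ua]
arm.grab(20); st()
arm.move_ptp(uw(-.235,0,.2),D); st()
arm.movel(uw(-.235,0,.055),D,feed=.2); st()
arm.movel(uw(-.19,0,.055),D,feed=.1); s=st()
f0=s["ft_force"]
for x in (-.16,-.14,-.13,-.125,-.121):
    arm.movel(uw(x,0,.055),D,feed=.08); st(x)
E
```

```text
t 0.87 p [ 0.2283 -0.5819  0.2314] r [3.141 0.    0.374] F [0.5 0.6 0.7] gap 0.0
 t 3.48 p [0.3944 0.1395 0.2001] r [ 3.141e+00 -1.000e-03  2.110e-01] F [ 0.6 -0.1 -0.3] gap -0.0001
 t 4.36 p [0.3943 0.1398 0.0553] r [ 3.141e+00 -1.000e-03  2.120e-01] F [0.4 1.  1.1] gap 0.0001
 t 4.96 p [0.4373 0.1494 0.0554] r [-3.142  0.     0.212] F [0.6 0.  0.4] gap -0.0003
-0.16 t 5.48 p [0.4669 0.1557 0.0549] r [3.142 0.    0.212] F [0.  0.1 0.3] gap -0.0002
-0.14 t 5.88 p [0.4868 0.1599 0.055 ] r [ 3.141 -0.     0.212] F [-0.7 -0.1  1.2] gap 0.0001
-0.13 t 6.16 p [0.4967 0.162  0.055 ] r [ 3.141e+00 -1.000e-03  2.120e-01] F [-0.4 -0.2 -0.9] gap 0.0
-0.125 t 6.41 p [0.5017 0.1631 0.055 ] r [ 3.141e+00 -1.000e-03  2.120e-01] F [-0.8  0.4  0.2] gap 0.0001
-0.121 t 6.66 p [0.5042 0.1638 0.0549] r [-3.141e+00  2.000e-03  2.120e-01] F [-2.9 -1.   0.8] gap -0.0002
```

```bash
python3 - <<'E'
from h import *
D=[np.pi,0,ua]
for x in (-.118,-.116,-.114,-.112,-.110,-.108,-.106):
    arm.movel(uw(x,0,.055),D,feed=.04); s=st(x)
    if np.hypot(*s["ft_force"][:2])>12: break
import cv2
for n in("scene","top"): cv2.imwrite(f"pics/{n}1.png",arm.get_image(n)["pixels"][:,:,::-1])
s=cv2.imread("pics/scene1.png")[150:290,300:430]; cv2.imwrite("pics/s1.png",cv2.resize(s,None,fx=4,fy=4,interpolation=cv2.INTER_CUBIC))
E
```

```text
-0.118 t 6.91 p [0.507  0.1645 0.0548] r [-3.141e+00  2.000e-03  2.120e-01] F [-4.2 -1.   1. ] gap -0.0001
-0.116 t 7.16 p [0.5102 0.1652 0.0548] r [-3.141 -0.     0.212] F [-2.2  0.8 -1.2] gap 0.0001
-0.114 t 7.41 p [0.514  0.1656 0.0553] r [ 3.141 -0.004  0.212] F [-0.1  1.  -0. ] gap 0.0
-0.112 t 7.66 p [0.5146 0.1658 0.0552] r [ 3.141e+00 -1.000e-03  2.120e-01] F [-1.4  0.1  0.7] gap -0.0001
-0.11 t 7.91 p [0.5145 0.1659 0.055 ] r [3.142e+00 3.000e-03 2.120e-01] F [-4.4 -2.5  3.8] gap -0.0001
-0.108 t 8.16 p [0.5145 0.166  0.0548] r [-3.141  0.007  0.213] F [-8.1 -3.4  5.4] gap -0.0002
-0.106 t 8.41 p [0.5144 0.166  0.0547] r [-3.141  0.012  0.213] F [-10.   -4.    8.8] gap -0.0003
```

View pics/s1.png

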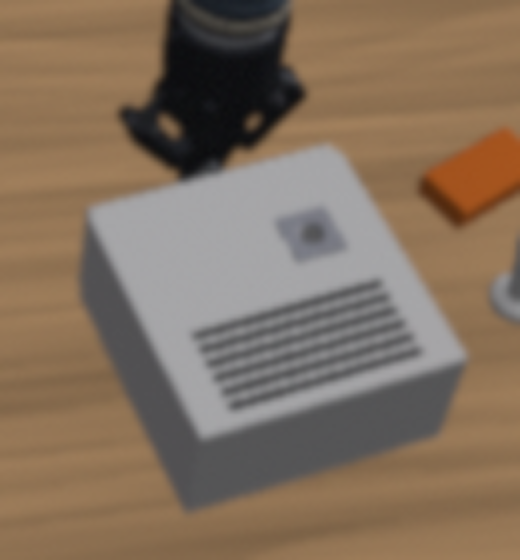

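Only 10 N of push is needed against a hard stop, and the picture shows the drawer front flush with the unit at about (210,180) in the crop. The tool's stop position (local x ≈ -0.111) also fits "home". Next is the pin.

```bash
python3 - <<'E'
from h import *
D=[np.pi,0,ua]; G=[np.pi,0,1.730]
arm.movel(uw(-.15,0,.055),D,feed=.15)
arm.movel(uw(-.17,0,.22),D,feed=.25)
import cv2
for n in("scene","top"): cv2.imwrite(f"pics/{n}2.png",arm.get_image(n)["pixels"][:,:,::-1])
arm.move_ptp([.644,-.216,.22],G); arm.open(); st()
arm.movel([.644,-.216,.13],G,feed=.2); st()
for n in("scene","top"): cv2.imwrite(f"pics/{n}3.png",arm.get_image(n)["pixels"][:,:,::-1])
s=cv2.imread("pics/scene3.png")[180:290,160:290]; s2=cv2.imread("pics/scene2.png")[150:290,300:430]
cv2.imwrite("pics/s3.png",np.hstack([cv2.resize(s,(400,340),interpolation=cv2.INTER_CUBIC),cv2.resize(s2,(316,340),interpolation=cv2.INTER_CUBIC)]))
E
```

```text
t 12.47 p [ 0.644 -0.216  0.22 ] r [-3.142 -0.     1.73 ] F [ 0.6 -0.   0.6] gap 0.0854
 t 13.07 p [ 0.6446 -0.2163  0.1305] r [3.141e+00 1.000e-03 1.730e+00] F [-0.8  0.4  0.5] gap 0.0855
```

View pics/s3.png

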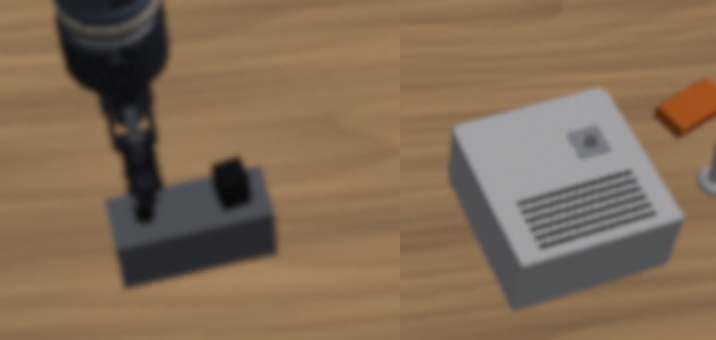

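The drawer is home and the fingers straddle the pin, lined up at about (143,200) in the crop. I'll grip it and lift.

```bash
python3 - <<'E'
from h import *
import cv2
G=[np.pi,0,1.730]
arm.movel([.644,-.216,.071],G,feed=.1); st()
arm.grab(40); st("grab")
arm.movel([.644,-.216,.16],G,feed=.1); arm.hold(.3); st("lift")
for n in("scene","top"): cv2.imwrite(f"pics/{n}4.png",arm.get_image(n)["pixels"][:,:,::-1])
arm.movel([.644,-.216,.22],G,feed=.2)
p=uw(-.03,.04,.17); print(p)
q=arm.ik(p,G); print(q)
p[0]-=.0; arm.move_ptp(p,G); arm.hold(.3); st("over")
for n in("scene","top"): cv2.imwrite(f"pics/{n}5.png",arm.get_image(n)["pixels"][:,:,::-1])
s=cv2.imread("pics/scene4.png")[180:290,160:290]; s2=cv2.imread("pics/scene5.png")[150:240,330:420]
cv2.imwrite("pics/s5.png",np.hstack([cv2.resize(s,(400,400),interpolation=cv2.INTER_CUBIC),cv2.resize(s2,(400,400),interpolation=cv2.INTER_CUBIC)]))
cv2.imwrite("pics/t5.png",cv2.resize(cv2.imread("pics/top5.png")[130:250,130:260],None,fx=4,fy=4,interpolation=cv2.INTER_CUBIC))
E
```

```text
t 13.91 p [ 0.6444 -0.2162  0.0713] r [3.141 0.    1.73 ] F [ 0.1 -0.5  0.1] gap 0.0855
grab t 14.53 p [ 0.6441 -0.2161  0.0714] r [3.141 0.    1.73 ] F [-0.4  0.1  1.8] gap 0.017
lift t 15.88 p [ 0.6438 -0.2159  0.1594] r [-3.141e+00 -1.000e-03  1.730e+00] F [-0.3 -0.6 -0.5] gap 0.0169
[np.float64(0.5857550170876894), np.float64(0.22219201526209362), 0.17]
[ 1.84437207e-01  6.00545199e-01  1.48662183e+00 -4.44089210e-16
  1.05442562e+00  2.52335334e-02]
over t 18.36 p [0.5862 0.2215 0.1701] r [3.141 0.    1.729] F [-0.9 -0.3 -1.2] gap 0.0171
```

View pics/s5.png

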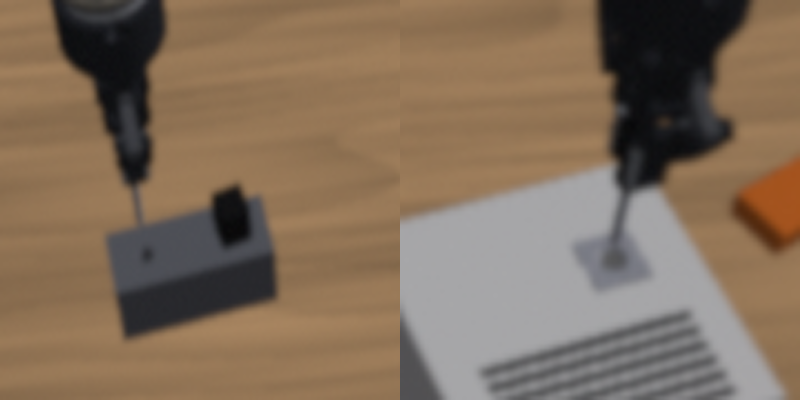

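View pics/t5.png

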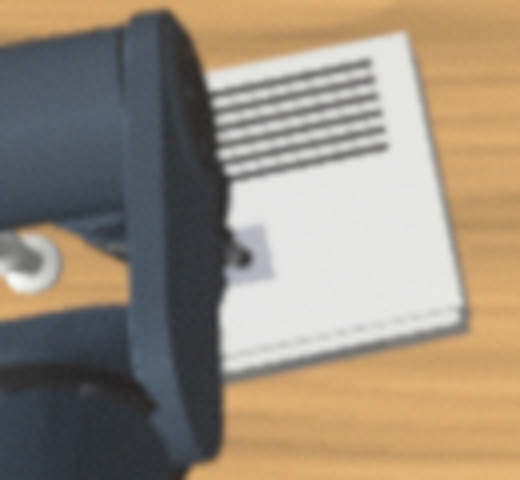

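```bash
python3 - <<'E'
from fit import *
for n,b in(("scene",(365,190,405,220)),("top",(170,175,210,205))):
    x0,y0,x1,y1=b; f=10
    im=cv2.imread(f"pics/{n}5.png")[y0:y1,x0:x1]; im0=cv2.imread(f"pics/{n}2.png")[y0:y1,x0:x1]
    P=proj(n,[[.5862,.2215,.1067],[.58575,.2222,.09]]); print(n,P)
    out=[]
    for k,i in enumerate((im,im0)):
        i=cv2.resize(i,None,fx=f,fy=f,interpolation=cv2.INTER_CUBIC)
        for q,c in zip(P,((0,0,255),(0,255,0))):
            u=((q-[x0,y0]+.5)*f-.5).astype(int); cv2.drawMarker(i,tuple(map(int,u)),c,cv2.MARKER_CROSS,14,1)
        out.append(i)
    cv2.imwrite(f"pics/z_{n}.png",np.hstack(out))
E
```

```text
scene [[377.70538807 204.1930015 ]
 [376.90397844 208.15353667]]
top [[188.74445913 192.35520023]
 [189.82047723 193.44888276]]
```

View pics/z_scene.png

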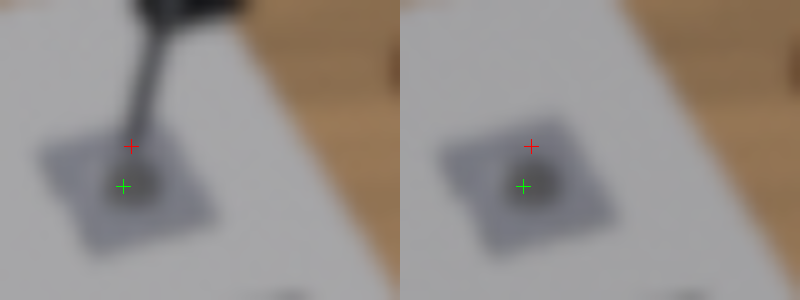

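View pics/z_top.png

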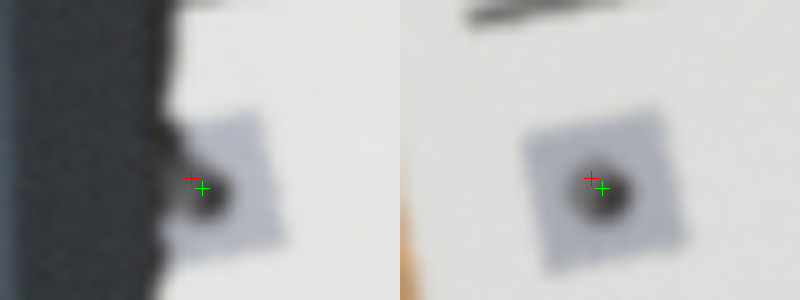

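Tip and hole agree to about 1–2 mm in both views: the expected tip is at scene px (377.7,204.2), the shaft end shows there, and the plate centre is at about (377.4,208). The radial clearance is 5 mm, so I'll lower in steps and watch the force.

```bash
python3 - <<'E'
from h import *
import cv2
G=[np.pi,0,1.730]; x,y=.5855,.2224
arm.movel([x,y,.157],G,feed=.05); arm.hold(.2); s=st("mouth")
for z in (.152,.147,.142,.137,.133,.130):
    arm.movel([x,y,z],G,feed=.04); s=st(z)
    if np.linalg.norm(s["ft_force"])>6: print("stop");break
for n in("scene","top"): cv2.imwrite(f"pics/{n}6.png",arm.get_image(n)["pixels"][:,:,::-1])
cv2.imwrite("pics/s6.png",cv2.resize(cv2.imread("pics/scene6.png")[160:230,350:420],None,fx=7,fy=7,interpolation=cv2.INTER_CUBIC))
E
```

```text
mouth t 19.07 p [0.5857 0.2225 0.1572] r [ 3.141 -0.     1.73 ] F [ 0.7  0.1 -1.1] gap 0.0166
0.152 t 19.34 p [0.5852 0.2224 0.1516] r [-3.141 -0.     1.73 ] F [-0.2 -0.4  0.3] gap 0.0168
0.147 t 19.62 p [0.5852 0.2223 0.1466] r [-3.141  0.     1.73 ] F [0.3 0.7 0.1] gap 0.0171
0.142 t 19.89 p [0.5852 0.2223 0.1416] r [-3.141  0.     1.73 ] F [-0.3  0.2 -0.1] gap 0.0166
0.137 t 20.17 p [0.5852 0.2223 0.1366] r [-3.141  0.     1.73 ] F [ 0.4  0.  -1.5] gap 0.0166
0.133 t 20.42 p [0.5852 0.2223 0.1327] r [-3.141  0.     1.73 ] F [-0.4 -0.5 -0.7] gap 0.0172
0.13 t 20.67 p [0.5853 0.2223 0.1297] r [-3.141  0.     1.73 ] F [ 1.  -0.3  0.2] gap 0.0174
```

View pics/s6.png

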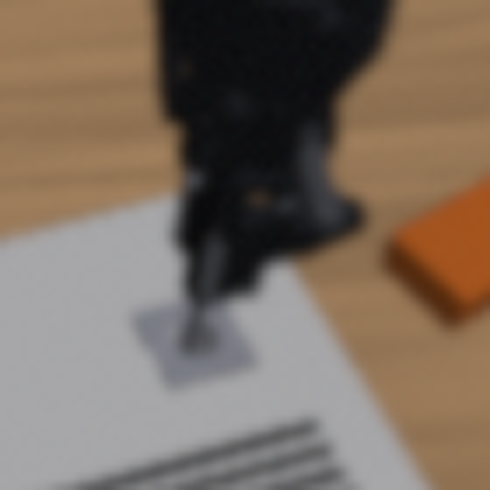

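The pin is in the hole, centred at (197,340) in the crop, with no contact force. The tip is about 24 mm deep. Now I'll press in 1 mm steps.

```bash
python3 - <<'E'
from h import *
G=[np.pi,0,1.730]; x,y=.5855,.2224
z=.129
while z>.112:
    z-=.001
    arm.movel([x,y,z],G,feed=.02); arm.hold(.1)
    F=np.mean([(arm.hold(.02),arm.state()["ft_force"])[1] for _ in range(5)],axis=0)
    s=arm.state(); print(round(z,4),s["position"].round(4),F.round(1),round(s["t"],1))
    if F[2]>9: break
E
```

```text
0.128 [0.5859 0.2225 0.1283] [0.6 0.2 0.9] 21.2
0.127 [0.5858 0.2225 0.1272] [1.2 0.5 1.7] 21.6
0.126 [0.5858 0.2224 0.1261] [ 1.3 -0.   2.6] 22.1
0.125 [0.5858 0.2225 0.1251] [1.6 0.4 2.7] 22.5
0.124 [0.5857 0.2224 0.1241] [1.  0.6 3.4] 22.9
0.123 [0.5857 0.2224 0.1231] [1.8 0.3 4.2] 23.4
0.122 [0.5856 0.2224 0.1221] [1.8 0.2 3.9] 23.8
0.121 [0.5857 0.2225 0.1217] [1.6 0.3 7.8] 24.2
0.12 [0.5859 0.2225 0.1214] [ 0.2  0.3 11.2] 24.7
```

The button makes contact at z ≈ 0.128 and the hard stop comes about 6.3 mm lower, which matches the button's spring and its 6 mm travel. I'll check that it's steady before handing in.

```bash
python3 - <<'E'
from h import *
import cv2
arm.hold(1.0); st(); arm.hold(.3); st()
a=arm.get_image("scene")["pixels"][:,:,::-1]; cv2.imwrite("pics/final.png",a)
cv2.imwrite("pics/f.png",cv2.resize(a[150:280,120:450],None,fx=2.4,fy=2.4,interpolation=cv2.INTER_CUBIC))
E
```

```text
t 25.67 p [0.5859 0.2225 0.1214] r [3.14 0.   1.73] F [ 0.4  0.3 10.5] gap 0.0171
 t 25.97 p [0.5859 0.2225 0.1215] r [ 3.14 -0.    1.73] F [ 0.9  0.1 10.4] gap 0.0173
```

View pics/f.png

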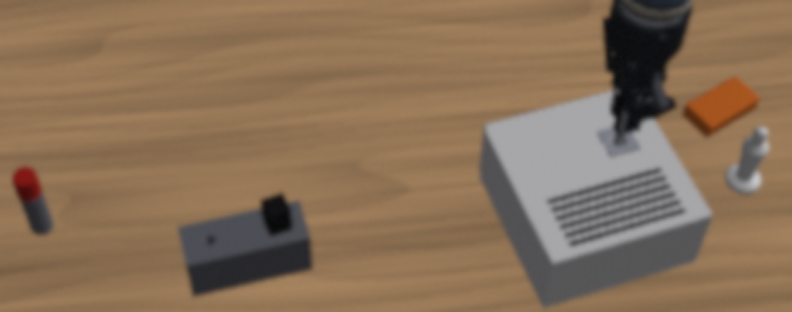

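The final picture shows the pin in the hole at (620,140), the drawer home, the deburrer still in the stand at (277,213), and the glue stick, box and figurine where they were.

```bash
python3 -c "
from workcell import arm
arm.hand_in()"
```

```text
the job is handed in; nothing more can be done
```

I pushed the drawer home, took the reset pin from the stand, and pressed the button down through the hole. I handed in at about 26 s, still gripping the pin and holding the button down; no verdict is reported.

- **Drawer:** it rode over the detent and stopped hard, with the face about 10 mm ahead of the unit's front. The picture taken after backing off shows it home.
- **Button:** contact came at TCP z ≈ 0.128 and the hard stop about 6.3 mm lower. It was held with a steady 10.5 N, upright and at rest.
- **Grip:** the finger gap stayed at 17 mm on the 18 mm handle, gripped at 40 N.
- **Other things:** the deburrer and the loose objects look undisturbed in the last picture.
- **Disagreements:** the two cameras placed the unit 1 to 2.5 mm apart, and the finger gap reads about 1 mm under the handle's diameter. Neither caused contact with the hole's wall while lowering. A sideways force of 1 to 2 N showed during the press and settled to under 1 N.

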